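Clear, latch and start the bench centrifuge under the reagent shelf

ROBOT

A 6-joint arm with a two-finger parallel gripper is mounted at the origin on a cart in front of the work surface, level with it; the furniture and walls round the work are solid. World frame = base frame: x ahead of the robot, y to its left, z up, the work surface at z = 0. Lengths are in mm, angles in rad, forces in N, time in s.
With the tool pointing down it reaches from about 300 to 750 mm from the base axis. Payload 8.5 kg.
Tool frame: the origin (TCP) lies at the very end of the fingers, on their centre line; the grasp point (between the pads) lies grip_depth behind it (grip_depth is the distance from the TCP to the grasp point, in mm); z points along the fingers, y is the line along which they close (so a half turn about z gives the same grasp; the last joint's range is limited). The gripper opens to 85 mm and grips with 20 to 120 N. Pads are 22 mm wide; open, the fingers measure 114 mm over their backs; the gripper's body (76 mm by 85 mm) begins 54 mm behind the grasp point. The pads swing forward as they close: fully open they stand 13 mm farther back than shut.
Start: joints at [-1.481, 0.381, 1.297, -0, 1.464, -0.215], TCP at [165.051, -524.632, 191.322] pointing down, gripper open.
Joint ranges: [-3.11, 3.11], [-0.89, 2.33], [0.22, 2.48], [-1.42, 4.56], [0.17, 2.85], [-2.88, 2.88]. Speed limits (rad/s): [2.39, 2.39, 3.14, 3.14, 3.14, 3.14].

INTERFACE

Orientations are given as a unit quaternion [w, x, y, z].
In Python, from rig import * gives the robot as it stands. The module is installed in compiled form; this text tells all that it offers. Calls block until the motion is done:
- movep(position, orientation): joint-space move of the TCP to a pose.
- move_straight(position, orientation=None, vel=150): straight line of the TCP; orientation=None keeps the orientation; vel is the mean speed in mm/s.
- goto_joints(angles): joint-space move.
- set_gripper(opening, force=None): finger opening in mm; force is the grip in N (None keeps the last); returns when the fingers have stopped.
- hold(seconds).
- solve_ik(position, orientation): joint angles nearest the present ones, or None.
- capture(name): name is "scene" or "top" or "wrist"; returns a dict with "color" (420x560x3 uint8, red, green, blue), "fx", "fy", "cx", "cy" (pixels), "world_to_cam" (4x4, takes a point from world to camera coordinates); the wrist camera has in their place "tool_from_camera" (4x4, takes a point from camera to tool coordinates, whose origin is the TCP and whose axes are the flange's). Camera axes: x right, y up, looking along -z (the intrinsics and any distortion apply to the point x, -y, -z); pixel columns grow to the right and rows downward; lengths in mm; the calibration is good to about 2 mm. A picture is of the moment at which its call begins: read the wrist's pose just before it. There is no depth.
A pose or a line that the arm cannot do raises IKError and nothing moves.
- sign_off(): hands the job in; it is judged then, once.
Readings, each from a call of its own:
- get_time_s(): time.
- get_joint_positions(): joint angles.
- get_joint_vel(): joint speeds.
- get_effort(): joint torques, N m.
- get_tcp_pos(): TCP position.
- get_orientation(): TCP orientation.
- get_contact_force(): force on the tool from outside, world axes, zero at the start.
- get_wrist_torque(): the same for the moment, N m.
- get_width(): finger opening in mm.
- get_gripper_force(): force on a finger pad.
Only numpy, scipy, OpenCV 4.12 (cv2) and the standard library are available. Lean on these libraries where they do the work, as an engineer would, in place of code of your own. Each camera call takes 0.05 s, during which the arm holds its last target. There are 200 camera calls.

TASK

Get the bench centrifuge under the glass shelf running: lift out the tweezers left across its bowl and lay them flat on the bench clear of the machine, press the lid down at its blue front tab until it clicks and stays shut by itself, and only then press in the upper half of the red rocker to switch on. The lid is brittle: never press on the machine with more than 30 N, and leave the bottles on the shelf and the things round about where they are.

Things in the scene. Friction and masses are not known exactly. Their poses are not given: they have to be found in the camera images.
- mini_centrifuge: White bench centrifuge, 150 mm wide, 160 deep, 129 high with its smoky clear dome lid shut; it does not shift. Origin at the centre of its underside on the bench; x points to its back, y to its left, z up; its front (catch, switch) faces -x, roughly to the robot. The bowl is a white ring of radius 67 mm, rim 85 mm up; the housing below is 62 mm high, front face at x = -79 mm.
- mini_centrifuge_lid (a joint): Lid angle, rad: 0 shut, grows as its front rises. Starts ajar, 0.30 to 0.45, held by a weak spring: 1 to 2 N on the tab swings it down; let go unlatched it rises again to 0.2 or more. At about 0.06 the clip meets the catch; 6 to 12 N down on the tab snaps it past, and after 8 mm of travel it is shut on its firm seal. Latched it reads under 0.01. Tweezers across the rim keep it from shutting.
- lid_tab (a point): Middle of the top face of the lid's blue front tab (40 mm wide, 13 mm deep, 7 mm thick). Just behind it the lid's rim, an upright band of radius 69 mm, rises 5 mm higher, with the dome above. Moves with the lid; lid shut, it is at (-74, 0, 95) mm in the centrifuge's frame.
- lid_hinge (a point): Middle of the lid's hinge line, which runs along the centrifuge's y at its back: x = +78 mm, 89.5 mm up in the centrifuge's frame. The lid tab swings about it at a radius of 152 mm.
- catch (a point): Top of the small white fixed catch on the front of the bowl ring (22 mm wide, 9 mm deep, 15 mm high), onto which the clip under the lid's tab snaps; 80 mm up, 69 mm in front of the centrifuge's origin.
- mini_centrifuge_switch (a joint): Angle of the red rocker switch, rad: +0.12 off (upper half stands out), -0.12 on (upper half pressed in). It snaps over centre; about 5 N on the upper half is enough, the face there moves in by about 1 mm.
- switch_upper (a point): Middle of the upper half of the red rocker's face. The rocker is 20 mm wide, 12.5 mm high, stands 2 to 5 mm out of the housing's upright front face, its middle 35 mm up and 40 mm to the centrifuge's -y side (right, as the robot sees it); this point is 38.5 mm up, 84 mm in front of the centrifuge's origin. The face looks to the centrifuge's -x.
- tweezers: Pointed steel tweezers, 130 mm long (their x), up to 14 mm wide (y), 10 mm high (z), 22 g. Origin at the middle of the underside. They start about level on the blue rotor, 93 mm up, under the ajar lid; the broad joined end (-x; 14 mm wide from x = -20 to -55 mm, ends at -65 mm) sticks out 18 to 28 mm over the bowl's front rim towards the robot. They can be held at x = -50 mm.
- reagent_shelf: Glass-topped steel shelf standing over the centrifuge, does not shift: 220 mm deep (x), 400 wide (y). Origin under its middle on the bench. Top 362 to 380 mm up, with a rail to 411 mm along front and back; legs 20 mm square at x = +-85, y = +-187 mm. The shut lid's tab is 35 to 50 mm behind its front edge: reach it with the tool leaning back to the robot by 35 to 40 degrees.
- shelf_bottle_amber: Bottle with amber label and black cap, 58 mm across, 106 mm high, standing loose on the glass. Origin at the centre of its underside. Leave alone.
- shelf_bottle_blue: Bottle with blue cap, 66 mm across, 126 mm high, standing loose on the glass. Origin at the centre of its underside. Leave alone.
- shelf_bottle_small: Small white bottle, 36 mm across, 63 mm high, standing loose near the front of the glass. Origin at the centre of its underside. Leave alone.
- timer: White lab timer, 66x62x19 mm, on the bench at the front right. Origin at the centre of its underside. Leave alone.
- dish_2: Clear petri dish, 65 mm across, 14 mm high, on the bench at the front left. Origin at the centre of its underside. Leave alone.
- tape_roll: Roll of white tape, 64 mm across, 19 mm high, on the bench to the right of the shelf. Origin at the centre of its underside. Leave alone.

How it is judged (in metres and radians):
On the way, in this order (a step that is already met when the one before it is completed fails the run):
1. the tweezers lie on the bench, clear of the machine (height (world z) of tweezers below 0.012 m and horizontal distance between tweezers and mini_centrifuge above 0.13 m), for 0.3 s.
2. the lid is latched: it stays shut with the fingers off the machine (value of joint mini_centrifuge_lid below 0.02 rad and contact force between mini_centrifuge and the fingers below 0.3 N), for 0.3 s.
3. the machine is switched on (value of joint mini_centrifuge_switch below -0.06 rad), for 0.2 s.
At the end, for the whole second after the job is handed in: the tweezers lie at rest on the bench, their length level to 12 degrees, their middle over 130 mm from the machine's middle; the lid is latched shut by itself (under 0.02 rad); the rocker is on (below -0.06 rad) (all of step 1 and linear speed of tweezers below 0.02 m/s and value of joint mini_centrifuge_lid below 0.02 rad and value of joint mini_centrifuge_switch below -0.06 rad and angle between tweezers's own x axis and vertical between 1.35 and 1.79 rad); the robot touches nothing.
It fails at once if the fingers or arm press on the centrifuge with more than 30 N (contact force between mini_centrifuge and the fingers above 30 N or contact force between mini_centrifuge and the arm above 30 N).
It fails at once if a bottle on the shelf is moved by more than 20 mm (distance of any of shelf_bottle_amber, shelf_bottle_blue, shelf_bottle_small from where it was at the start of the episode above 0.02 m).
It fails at once if the timer, the loose petri dish or the tape roll is moved by more than 20 mm (distance of any of timer, dish_2, tape_roll from where it was at the start of the episode above 0.02 m).
It also fails if it takes over 69 s, if anything falls off the work surface, if the arm or the gripper's body presses on something with over 40 N, if the wrist force passes 120 N, or if a joint passes its speed limit or range.

## Working session

There is one attempt and no reset: what is moved stays moved. The work goes in short steps, each a Python script; the robot and the scene stay as the last script left them, time stands still between calls to the robot, and variables do not carry over. Pictures are saved under pics/ and viewed, at most 10 in all, crops included, and the job is handed in when it is done.

```bash
mkdir -p pics; python3 - <<'E'
from rig import *
import cv2,numpy as np,json
print(get_time_s(),get_orientation(),get_width())
for n in("scene","top"):
    c=capture(n);cv2.imwrite(f"pics/{n}0.png",cv2.resize(c["color"][:,:,::-1],(800,600),interpolation=cv2.INTER_CUBIC))
    print(n,{k:(np.array(v).round(4).tolist()) for k,v in c.items() if k!="color"})
    np.savez(f"{n}.npz",**c)
E
```

```text
0.0 [-7.21380831e-04  9.88411515e-01  1.51796422e-01  5.56937699e-05] 85.2379732297734
scene {'fx': 471.8723, 'fy': 471.8723, 'cx': 275.958, 'cy': 207.7637, 'world_to_cam': [[-0.8417, -0.5395, -0.0206, 490.9428], [0.2218, -0.3804, 0.8978, -342.2802], [-0.4923, 0.7511, 0.4399, -979.2301], [0.0, 0.0, 0.0, 1.0]]}
top {'fx': 409.2541, 'fy': 409.2541, 'cx': 278.7917, 'cy': 205.0013, 'world_to_cam': [[-0.3727, -0.9279, -0.0075, 214.9033], [0.7523, -0.3069, 0.583, -580.6476], [-0.5433, 0.2117, 0.8124, -1088.3604], [0.0, 0.0, 0.0, 1.0]]}
```

View pics/scene0.png

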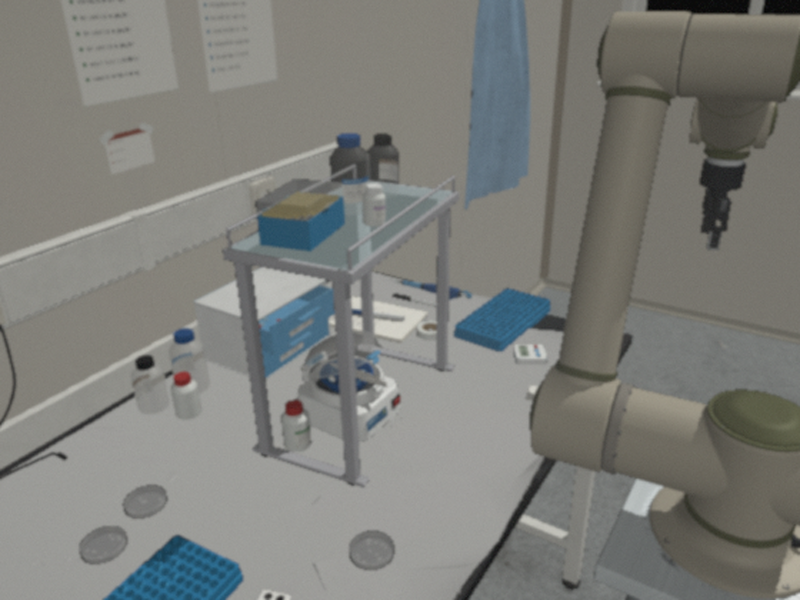

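View pics/top0.png

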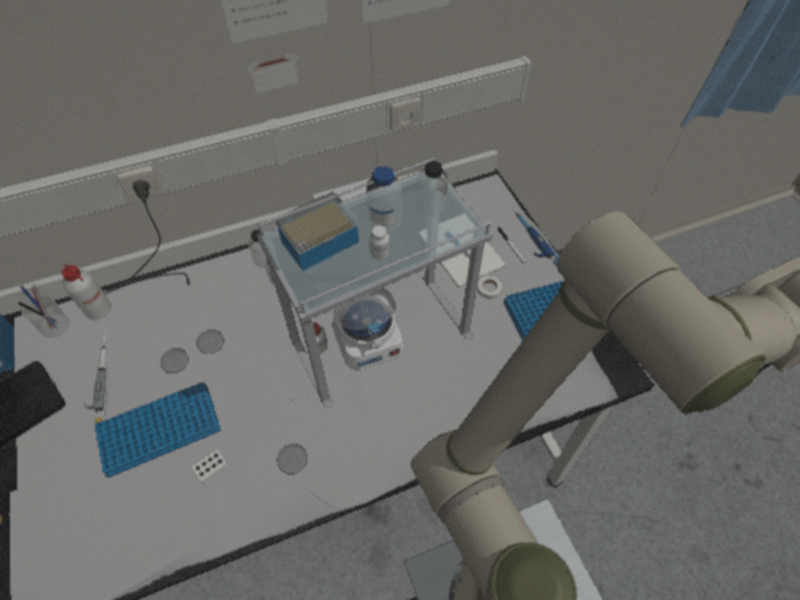

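The machine sits under the shelf: in top view its front bottom edge is about (362,368)–(402,357) and the shelf's front feet are at (325,402) and (467,333). I'll compute rough positions, then take wrist views from in front.

```bash
cat > h.py <<'E'
import numpy as np,cv2
from scipy.spatial.transform import Rotation as R
def ray(c,u,v):  # native pixels -> origin, dir (world)
    W=np.array(c["world_to_cam"]);d=np.array([(u-c["cx"])/c["fx"],-(v-c["cy"])/c["fy"],-1.])
    return -W[:3,:3].T@W[:3,3],W[:3,:3].T@d
def onz(c,u,v,z):
    o,d=ray(c,u,v);return o+d*(z-o[2])/d[2]
def proj(c,P):
    W=np.array(c["world_to_cam"]);p=np.atleast_2d(P)@W[:3,:3].T+W[:3,3]
    return np.c_[c["cx"]+c["fx"]*p[:,0]/-p[:,2],c["cy"]+c["fy"]*p[:,1]/p[:,2]]
def quat(m): # matrix -> wxyz
    q=R.from_matrix(m).as_quat();return [float(q[3]),*map(float,q[:3])]
def mat(q): return R.from_quat([q[1],q[2],q[3],q[0]]).as_matrix()
def tool(yaw,lean,roll=0):
    """tool z: down, tipped so the fingers point forward (heading yaw) by lean; roll about tool z.
    roll=0: tool y horizontal, to the left (closing sideways)."""
    h=np.array([np.cos(yaw),np.sin(yaw),0]);z=np.sin(lean)*h+np.cos(lean)*np.array([0,0,-1.])
    y=np.array([-np.sin(yaw),np.cos(yaw),0]);x=np.cross(y,z)
    return np.c_[x,y,z]@R.from_euler('z',roll).as_matrix()
def wristcam(rig,name=None):
    p=np.array(rig.get_tcp_pos());M=mat(rig.get_orientation());c=dict(rig.capture("wrist"))
    T=np.eye(4);T[:3,:3]=M;T[:3,3]=p
    c["world_to_cam"]=np.linalg.inv(T@np.array(c["tool_from_camera"]))
    if name: cv2.imwrite(f"pics/{name}.png",cv2.resize(c["color"][:,:,::-1],(800,600),interpolation=cv2.INTER_CUBIC)); np.savez(f"{name}.npz",**c)
    return c
def load(n): return {k:v for k,v in np.load(f"{n}.npz",allow_pickle=True).items()}
E
python3 - <<'E'
from h import *
import rig
s=1.4286
t=load("top");c=load("scene")
for n,cc,u,v,z in [("FLfoot",t,325,402,0),("FRfoot",t,467,333,0),("FL",c,355,480,0),("FR",c,443,370,0),("BL",c,262,450,0),("mL",t,362,368,0),("mR",t,402,357,0),("swt",t,396,352,37),("sws",c,397,400,37),("timer",c,530,353,10),("dish",t,292,459,7),("dishs",c,372,549,7),("tape",t,489,287,10),("tabs",c,375,353,140)]:
    print(n,onz(cc,u/s,v/s,z).round(0))
c=rig.capture("wrist");print(np.array(c["tool_from_camera"]).round(3),c["fx"],c["cx"],c["cy"])
for yaw in (0,):
  for x,y,z,l in [(330,0,200,.9),(300,0,220,.8),(330,0,250,.7),(350,0,150,1.2)]:
    for roll in (0,np.pi,np.pi/2,-np.pi/2):
        q=rig.solve_ik([x,y,z],quat(tool(yaw,l,roll)));print(x,z,l,round(roll,1),None if q is None else np.round(q,2))
E
```

```text
FLfoot [524. 201.   0.]
FRfoot [ 568. -178.    0.]
FL [534. 195.   0.]
FR [ 573. -170.    0.]
BL [717. 217.   0.]
mL [574.  93.   0.]
mR [566.  -5.   0.]
swt [564.  10.  37.]
sws [567.  14.  37.]
timer [ 440. -308.   10.]
dish [421. 307.   7.]
dishs [425. 305.   7.]
tape [ 667. -288.   10.]
tabs [596.  37. 140.]
[[ 0.00000e+00  9.60000e-01  2.81000e-01  7.08900e+01]
 [ 1.00000e+00 -1.00000e-03  1.00000e-03 -5.38000e-01]
 [ 1.00000e-03  2.81000e-01 -9.60000e-01 -1.82786e+02]
 [ 0.00000e+00  0.00000e+00  0.00000e+00  1.00000e+00]] 366.826310974473 275.12813664638804 210.24659422127527
330 200 0.9 0 None
330 200 0.9 3.1 None
330 200 0.9 1.6 None
330 200 0.9 -1.6 None
300 220 0.8 0 None
300 220 0.8 3.1 None
300 220 0.8 1.6 None
300 220 0.8 -1.6 None
330 250 0.7 0 [-1.01 -0.54  2.14  0.63  1.2  -2.72]
330 250 0.7 3.1 [-1.01 -0.54  2.14  0.63  1.2   0.42]
330 250 0.7 1.6 [-1.01 -0.54  2.14  0.63  1.2  -1.15]
330 250 0.7 -1.6 [-1.01 -0.54  2.14  0.63  1.2   1.99]
350 150 1.2 0 None
350 150 1.2 3.1 None
350 150 1.2 1.6 None
350 150 1.2 -1.6 None
```

```bash
python3 - <<'E'
from h import *
import rig
pi=np.pi
def t(x,y,z,l,r,yaw=0.):
    q=rig.solve_ik([x,y,z],quat(tool(yaw,l,r)));return None if q is None else np.round(q,2).tolist()
for p in [(400,40,200),(400,40,250),(440,40,200),(380,40,160)]:
  for l in (.7,.9,1.1): print("view",p,l,t(*p,l,pi))
for l in (.5,.65,.8,1.0,1.2):
  for r in (pi,pi/2,-pi/2):
    print(l,round(r,1),"tab",t(573,40,95,l,r),"tabhi",t(573,40,150,l,r),"tw",t(560,40,95,l,r),"sw",t(562,10,39,l,r))
print(t(450,150,20,0,0),t(450,150,20,0,pi),t(420,-120,10,0.6,pi))
E
```

```text
view (400, 40, 200) 0.7 [-0.4, -0.2, 2.16, 0.48, 0.57, 0.85]
view (400, 40, 200) 0.9 [-0.52, -0.23, 2.34, 1.12, 0.45, 0.15]
view (400, 40, 200) 1.1 None
view (400, 40, 250) 0.7 [-0.4, -0.28, 2.04, 0.37, 0.75, 0.98]
view (400, 40, 250) 0.9 [-0.52, -0.34, 2.21, 0.78, 0.59, 0.54]
view (400, 40, 250) 1.1 [-0.7, -0.37, 2.39, 1.38, 0.62, -0.14]
view (440, 40, 200) 0.7 [-0.33, -0.1, 2.09, 0.43, 0.52, 0.94]
view (440, 40, 200) 0.9 [-0.4, -0.11, 2.27, 1.19, 0.34, 0.15]
view (440, 40, 200) 1.1 [-0.49, -0.03, 2.46, 2.18, 0.54, -0.92]
view (380, 40, 160) 0.7 [-0.45, -0.17, 2.3, 0.68, 0.46, 0.6]
view (380, 40, 160) 0.9 None
view (380, 40, 160) 1.1 None
0.5 3.1 tab [-0.18, 0.34, 1.81, 0.18, 0.5, 1.25] tabhi [-0.18, 0.26, 1.73, 0.14, 0.66, 1.3] tw [-0.19, 0.32, 1.85, 0.19, 0.49, 1.23] sw [-0.26, 0.43, 1.91, 0.38, 0.34, 0.98]
0.5 1.6 tab [-0.18, 0.34, 1.81, 0.18, 0.5, -0.32] tabhi [-0.18, 0.26, 1.73, 0.14, 0.66, -0.27] tw [-0.19, 0.32, 1.85, 0.19, 0.49, -0.34] sw [-0.26, 0.43, 1.91, 0.38, 0.34, -0.59]
0.5 -1.6 tab [-0.18, 0.34, 1.81, 0.18, 0.5, 2.82] tabhi [-0.18, 0.26, 1.73, 0.14, 0.66, 2.87] tw [-
[... 1272 characters left out ...]
one sw None
1.0 -1.6 tab [-0.25, 0.45, 2.21, 2.73, 0.54, 0.22] tabhi [-0.25, 0.29, 2.15, 2.49, 0.35, 0.48] tw [-0.26, 0.44, 2.25, 2.73, 0.57, 0.21] sw [-0.35, 0.63, 2.3, 2.72, 0.8, 0.1]
1.2 3.1 tab [-0.27, 0.62, 2.34, 2.85, 1.03, -1.52] tabhi [-0.27, 0.42, 2.29, 2.78, 0.79, -1.41] tw [-0.28, 0.63, 2.38, 2.84, 1.07, -1.53] sw [-0.39, 0.86, 2.41, 2.77, 1.32, -1.62]
1.2 1.6 tab None tabhi None tw None sw None
1.2 -1.6 tab [-0.27, 0.62, 2.34, 2.85, 1.03, 0.06] tabhi [-0.27, 0.42, 2.29, 2.78, 0.79, 0.16] tw [-0.28, 0.63, 2.38, 2.84, 1.07, 0.04] sw [-0.39, 0.86, 2.41, 2.77, 1.32, -0.05]
[0.07, 0.46, 1.75, -0.0, 0.93, -1.5] [0.07, 0.46, 1.75, -0.0, 0.93, 1.64] [-0.88, 0.42, 2.34, 1.65, 0.45, -0.87]
```

```bash
python3 - <<'E'
from h import *
import rig
for i,(y,yaw) in enumerate([(-40,.12),(110,-.12)]):
    rig.movep([400,y,250],quat(tool(yaw,1.0,np.pi))); wristcam(rig,f"w{i}")
    print(rig.get_time_s(),np.round(rig.get_joint_positions(),2))
E
```

```text
2.0667 [-1.21 -0.31  2.28  1.09  1.17 -0.23]
4.625 [ 0.14 -0.19  2.21 -1.04  0.25  2.74]
```

View pics/w0.png

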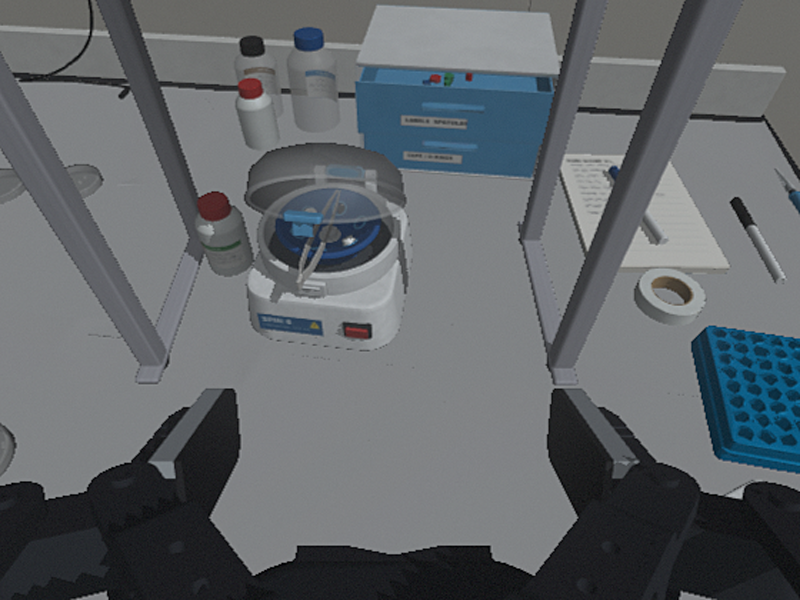

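View pics/w1.png

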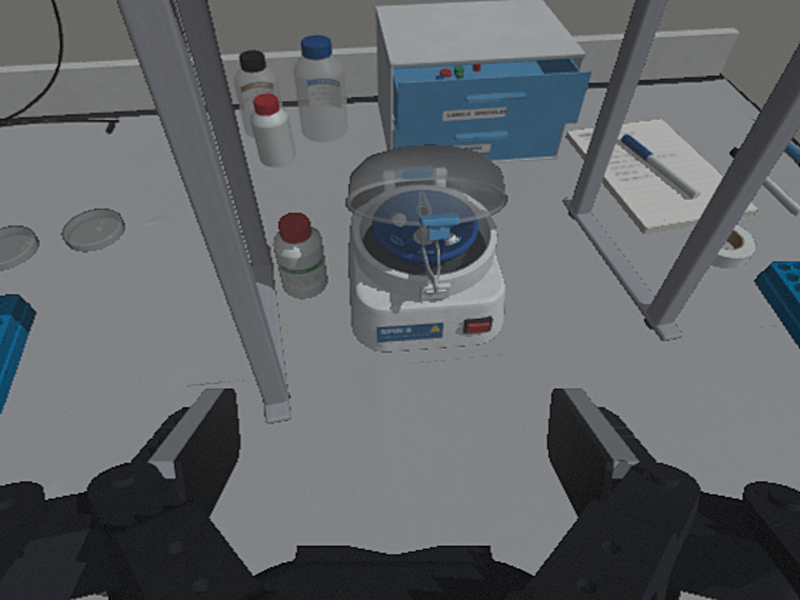

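Both views show the machine clearly: w0 at (330,260) with rocker (357,331), blue tab (303,215); w1 at (428,265), rocker (479,325), tab (440,222). The tweezers' broad end reaches over the front rim. I'll make an enlarged pair for precise picks.

```bash
python3 - <<'E'
from h import *
ims=[cv2.resize(load(n)["color"][95:250,x:x+130,::-1],None,fx=3,fy=3,interpolation=cv2.INTER_CUBIC) for n,x in(("w0",170),("w1",240))]
cv2.imwrite("pics/pair.png",np.hstack(ims))
E
```

```text
(no output)
```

View pics/pair.png

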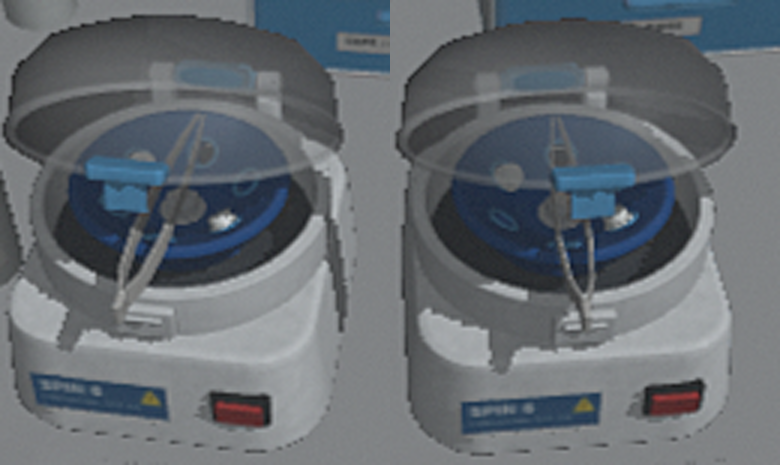

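```bash
cat > fit.py <<'E'
from h import *
from scipy.optimize import least_squares
c0,c1=load("w0"),load("w1")
P={"rocker":((240,408),(672,398)),"catch":((147,322),(583,327)),"tab":((127,168),(594,175)),"tip":((203,117),(556,118)),"butt":((119,308),(586,312)),
"tabL":((87,170),(554,178)),"tabR":((166,175),(634,174))}
N={k:(np.array(a)/3+[170,95],(np.array(b)-[390,0])/3+[240,95]) for k,(a,b) in P.items()}
def tri(a,b):
    f=lambda X:np.r_[proj(c0,X)[0]-a,proj(c1,X)[0]-b]
    s=least_squares(f,[600,40,80]);return s.x,np.abs(s.fun).max()
if __name__=="__main__":
    for k,(a,b) in N.items():
        x,e=tri(a,b);print(k,x.round(1),round(e,2))
    def W(p,X):
        x,y,t=p[:3];c,s=np.cos(t),np.sin(t);return np.array([x+c*X[0]-s*X[1],y+s*X[0]+c*X[1],X[2]])
    def lid(th,X): # rotate about hinge; front rises
        d=np.array(X)-[78,0,89.5];c,s=np.cos(th),np.sin(th)
        return np.array([78+c*d[0]+s*d[2],d[1],89.5-s*d[0]+c*d[2]])
    def f(p):
        r=[]
        for k,X in (("rocker",[-83,-40,35]),("catch",[-73.5,0,73]),("tab",lid(p[3],[-74,0,95])),("tabL",lid(p[3],[-80.5,20,92])),("tabR",lid(p[3],[-80.5,-20,92]))):
            a,b=N[k];w=W(p,X);r+=[*(proj(c0,w)[0]-a),*(proj(c1,w)[0]-b)]
        return np.array(r)
    s=least_squares(f,[645,45,0,.35]);print("machine x y yaw lid",s.x.round(3));print(s.fun.reshape(-1,4).round(1))
    np.save("mach.npy",s.x)
    print("tab",W(s.x,lid(s.x[3],[-74,0,95])),"tab shut",W(s.x,[-74,0,95]),"sw",W(s.x,[-84,-40,38.5]))
    x,y,t=s.x[:3]
    # overlays for tweezers
    for k in("tip","butt"):
        w,_=tri(*N[k]);d=w[:2]-[x,y];c,sn=np.cos(t),np.sin(t);print(k,"in machine",(c*d[0]+sn*d[1]).round(1),(-sn*d[0]+c*d[1]).round(1),w[2].round(1))
E
python3 fit.py
```

```text
rocker [568.9  12.8  34.2] 0.11
catch [581.2  51.9  71.3] 0.22
tab [586.9  51.6 148.2] 0.17
tip [689.7  47.   94.4] 0.32
butt [563.3  55.5  99.4] 0.74
tabL [586.   66.3 147.8] 0.73
tabR [585.9  36.9 147.5] 0.12
machine x y yaw lid [ 6.53836e+02  4.75260e+01 -6.10000e-02  3.57000e-01]
[[-0.  -0.   0.2 -0.3]
 [-0.4 -0.7  0.1 -0.3]
 [ 1.2 -2.2 -0.6 -2.6]
 [-4.8 -0.5 -4.9  1.8]
 [ 4.1  2.2  5.1  1.7]]
tab [591.45542434  51.3605668  147.76187158] tab shut [579.97551051  52.06630061  95.        ] sw [567.53996552  12.75526882  38.5       ]
tip in machine 35.8 1.7 94.4
butt in machine -90.9 2.4 99.4
```

```bash
python3 - <<'E'
from h import *
import rig
print("gd",getattr(rig,"grip_depth",None))
rig.goto_joints([-0.33,-0.1,2.09,0.43,0.52,0.94]);rig.set_gripper(36,30)
tip=np.array([689.7,47.]);butt=np.array([563.3,55.5]);u=(tip-butt)/np.linalg.norm(tip-butt);yaw=np.arctan2(u[1],u[0])
M=tool(yaw,.65,np.pi);q=quat(M);d=7.
g=np.r_[(tip+butt)/2-u*52,99.]; tcp=g+d*M[:,2];np.save("g.npy",np.r_[tcp,yaw]);print(tcp,yaw)
h=np.r_[u,0]
for n,p in [("pre",tcp-60*M[:,2]),("g",tcp),("up",tcp+[0,0,6]),("out",tcp+[0,0,6]-160*h),("pl",np.r_[(tcp-160*h)[:2],14]),("pl2",np.array([440,-50,14])),("pl3",np.array([440,-50,60]))]:
    s=rig.solve_ik(p.tolist(),q);print(n,np.round(p,0),None if s is None else np.round(s,2))
rig.movep((tcp-60*M[:,2]).tolist(),q)
wristcam(rig,"w2");print(rig.get_time_s(),rig.get_width(),rig.get_contact_force())
c=load("w2");a=proj(c,[[*butt,98],[*tip,98],[*tcp]]);print(a*800/560)
E
```

```text
gd 18.700000000000003
[578.84393692  54.45471943  93.42741341] -0.06714574312876719
pre [543.  57. 141.] [-0.14  0.21  1.94  0.12  0.35  1.4 ]
g [579.  54.  93.] [-0.13  0.35  1.92  0.17  0.23  1.36]
up [579.  54.  99.] [-0.13  0.34  1.91  0.16  0.25  1.37]
out [419.  65.  99.] None
pl [419.  65.  14.] [-0.17  0.44  2.43  2.97  0.38 -1.49]
pl2 [440 -50  14] [-0.61  0.44  2.4   2.26  0.41 -1.18]
pl3 [440 -50  60] [-0.61  0.26  2.33  1.64  0.32 -0.52]
7.3417 35.75714634622333 [-0.78241459 -0.12252281  0.14973955]
[[394.87907904 325.94674069]
 [394.91718458 106.33060844]
 [394.86041775 298.11522377]]
```

View pics/w2.png

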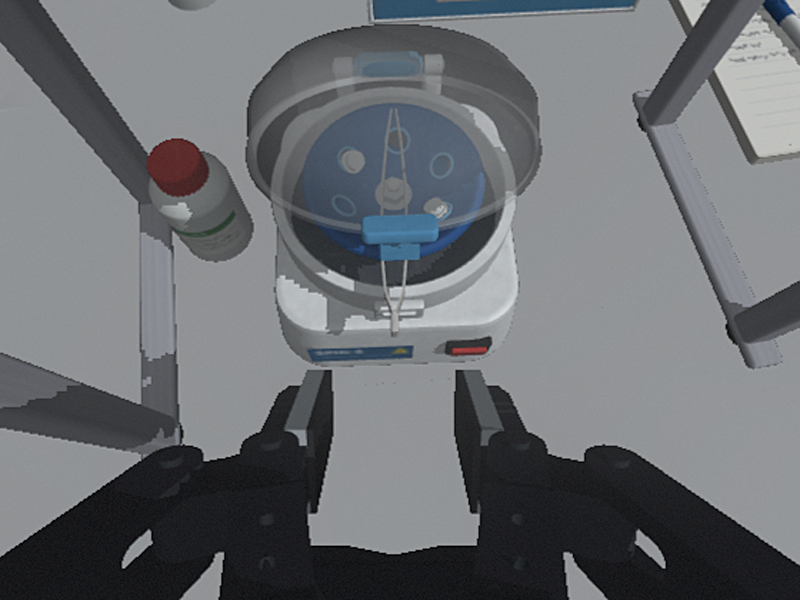

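The pre-grasp view shows the butt at (394,333) and tip at (394,106), centred between the fingers. The butt is about 5 mm nearer than I estimated, so I shift by 2 mm and grasp.

```bash
python3 - <<'E'
from h import *
import rig
a=np.load("g.npy");yaw=a[3];M=tool(yaw,.65,np.pi);q=quat(M);u=np.array([np.cos(yaw),np.sin(yaw),0])
tcp=a[:3]-2*u
rig.move_straight(tcp.tolist(),q,vel=60)
print("at",rig.get_contact_force())
rig.set_gripper(2,30);print("w",rig.get_width(),rig.get_gripper_force(),rig.get_contact_force())
rig.move_straight((tcp+[0,0,7]).tolist(),vel=30);print("w",rig.get_width(),rig.get_contact_force(),rig.get_time_s())
for z in(100,108,116,130,150):
    print(z,[None if (s:=rig.solve_ik((tcp-u*b+[0,0,z-tcp[2]]).tolist(),q)) is None else np.round(s[3:5],2).tolist() for b in(0,30,60,80,90,100,110,120,130,150)])
E
```

```text
at [-0.0024853   0.4873134   0.45745635]
w 2.1932456651987615 0.0 [ 0.44278646  0.57802142 -0.47240478]
w 1.9493100043884444 [-0.2134109  -0.47308825  0.03894198] 9.2833
100 [[0.16, 0.25], [0.19, 0.21], [0.25, 0.19], None, None, None, None, None, None, None]
108 [[0.14, 0.27], [0.17, 0.24], [0.21, 0.21], [0.25, 0.2], [0.26, 0.19], [0.28, 0.18], [0.31, 0.18], None, None, None]
116 [[0.13, 0.3], [0.16, 0.27], [0.19, 0.24], [0.21, 0.23], [0.23, 0.22], [0.24, 0.21], [0.26, 0.21], [0.28, 0.2], [0.29, 0.2], [0.33, 0.19]]
130 [[0.11, 0.34], [0.13, 0.31], [0.16, 0.29], [0.17, 0.28], [0.18, 0.27], [0.19, 0.27], [0.2, 0.27], [0.21, 0.26], [0.23, 0.26], [0.25, 0.25]]
150 [[0.1, 0.4], [0.11, 0.38], [0.13, 0.36], [0.14, 0.35], [0.14, 0.35], [0.15, 0.35], [0.16, 0.34], [0.16, 0.34], [0.17, 0.34], [0.19, 0.34]]
```

The fingers closed on nothing, so I'll look.

```bash
python3 - <<'E'
from h import *
import rig
c=wristcam(rig,"w3");cv2.imwrite("pics/w3c.png",cv2.resize(c["color"][60:360,130:430,::-1],(600,600),interpolation=cv2.INTER_CUBIC));print(proj(c,[rig.get_tcp_pos()]))
E
```

```text
[[275.93597811 241.478213  ]]
```

View pics/w3c.png

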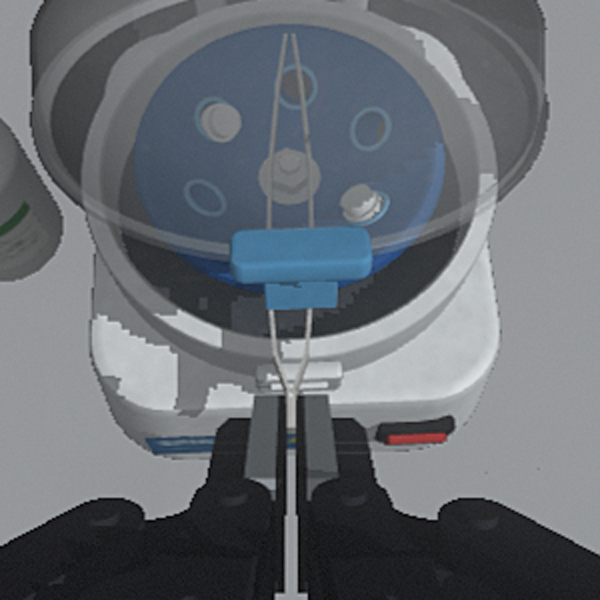

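The joined end, about 2 mm thick, is visible between the pads at crop (290,410). My command stopped at 2 mm, so it never squeezed. I'll go back down and close fully.

```bash
python3 - <<'E'
from h import *
import rig
p=np.array(rig.get_tcp_pos());rig.move_straight((p-[0,0,8]).tolist(),vel=40);print(rig.get_contact_force())
rig.set_gripper(0,40);print("w",rig.get_width(),rig.get_gripper_force(),rig.get_contact_force(),rig.get_time_s())
E
```

```text
[-0.10770796  0.73319176  0.61258097]
w -0.29332406657312765 0.0 [ 0.11768897 -0.12124723 -0.36933963] 9.9
```

Still nothing. The rendered finger ends look tens of millimetres short of the nominal TCP, so I'll measure where the tips really are with a gentle touch on empty bench.

```bash
python3 - <<'E'
from h import *
import rig
M=mat(rig.get_orientation());p=np.array(rig.get_tcp_pos());print("closed at",p,rig.get_width())
c=wristcam(rig,"w4")
rig.set_gripper(36);p=np.array(rig.get_tcp_pos());rig.move_straight((p-70*M[:,2]).tolist(),vel=200)
rig.set_gripper(0)
rig.movep([440,-40,40],quat(tool(0,0,np.pi)))
f0=np.array(rig.get_contact_force());print("f0",f0)
z=40.
while z>-45:
    z-=4 if z>12 else 1.5
    try: rig.move_straight([440,-40,z],vel=80)
    except Exception as e: print(z,e);break
    f=np.array(rig.get_contact_force())-f0
    if f[2]>3: break
print("contact",z,rig.get_tcp_pos(),f,rig.get_time_s())
rig.move_straight([440,-40,z+50],vel=200)
E
```

```text
closed at [576.91656797  54.59483026  92.64984729] -0.29332406657312765
f0 [-0.01227547  0.13220512 -0.57019468]
contact -40.5 [440.20540148 -40.0577978  -39.96258794] [-2.32495936 -0.12050965 10.08003393] 22.4667
```

Contact came at TCP z ≈ -39.5, so the real fingertips end 39.5 mm behind the nominal TCP. I'll compensate and redo the grasp.

```bash
cat >> h.py <<'E'
TO=39.5
def T(p,M): return (np.array(p,float)+TO*M[:,2]).tolist()   # wanted fingertip point -> nominal TCP
E
python3 - <<'E'
from h import *
import rig
tip=np.array([689.7,47.]);yaw=np.load("g.npy")[3];u=np.array([np.cos(yaw),np.sin(yaw),0])
M=tool(yaw,.65,np.pi);q=quat(M)
g=np.r_[tip,98.5]-u*(65+51); t=g+7.5*M[:,2]
for n,p in(("pre",t-55*M[:,2]),("g",t)):
    s=rig.solve_ik(T(p,M),q);print(n,s if s is None else np.round(s,2))
rig.set_gripper(36,40)
rig.movep(T(t-55*M[:,2],M),q);rig.move_straight(T(t,M),q,vel=100)
print("f",rig.get_contact_force());rig.set_gripper(0,40)
print("w",rig.get_width(),rig.get_gripper_force(),rig.get_contact_force())
if rig.get_width()>.5:
    rig.move_straight(T(t+[0,0,6],M),vel=60);print("w",rig.get_width(),rig.get_contact_force())
print(rig.get_time_s());np.save("t.npy",t)
for z in(6,14,22,36,56):
    print(z,[None if (s:=rig.solve_ik(T(t-u*b+[0,0,z],M),q)) is None else np.round(s[3:5],2).tolist() for b in(0,30,60,80,90,100,110,120,130,150)])
for P in([430,-60,13],[450,-60,13],[470,-60,13],[430,0,13],[450,60,13],[430,-60,80],[450,20,80]):
    s=rig.solve_ik(T(P,M),q);print(P,s if s is None else np.round(s,2))
wristcam(rig,"w5")
E
```

```text
pre [-0.13  0.32  1.93  0.15  0.25  1.37]
g NoneTraceback (most recent call last):
  File "<stdin>", line 9, in <module>
rig.IKError: the arm cannot follow that straight line within its joint ranges
```

```bash
python3 - <<'E'
from h import *
import rig
tip=np.array([689.7,47.]);yaw=np.load("g.npy")[3];u=np.array([np.cos(yaw),np.sin(yaw),0]);print(rig.get_time_s())
m=np.load("mach.npy");my=m[2];mu=np.array([np.cos(my),np.sin(my),0]);mv=np.array([-mu[1],mu[0],0]);O=np.r_[m[:2],0]
for l in(.4,.45,.5,.55,.6,.85,.95,1.05):
    M=tool(yaw,l,np.pi);q=quat(M);g=np.r_[tip,98.5]-u*(65+51);t=g+7.5*M[:,2]
    Mm=tool(my,l,np.pi)
    tab=O-76.5*mu+np.array([0,0,95])+11*Mm[:,0]; sw=O-84*mu-40*mv+np.array([0,0,38.5])-11*Mm[:,0]
    r=[]
    for p,MM in((t-55*M[:,2],M),(t,M),(t+[0,0,6],M),(t-u*40+[0,0,6],M),(t-u*80+[0,0,6],M),(t-u*120+[0,0,6],M),(t-u*120+[0,0,40],M),(np.r_[430,-60,13.],M),(np.r_[440,40,13.],M),(tab+[0,0,60],Mm),(tab,Mm),(tab-[0,0,5],Mm),(sw-40*mu,Mm),(sw,Mm)):
        s=rig.solve_ik(T(p,MM),quat(MM));r.append("--" if s is None else "%.1f/%.2f"%(s[3],s[4]))
    print(l,r)
E
```

```text
23.9833
0.4 ['0.0/0.68', '0.0/0.57', '0.0/0.59', '0.0/0.53', '0.1/0.49', '0.1/0.44', '0.1/0.56', '1.0/0.21', '--', '0.0/0.76', '0.0/0.60', '0.0/0.59', '0.2/0.32', '0.2/0.38']
0.45 ['0.0/0.60', '0.0/0.49', '0.0/0.51', '0.1/0.46', '0.1/0.41', '0.1/0.36', '0.1/0.49', '1.4/0.20', '--', '0.0/0.69', '0.1/0.53', '0.1/0.51', '0.3/0.24', '0.2/0.30']
0.5 ['0.1/0.52', '0.1/0.41', '0.1/0.43', '0.1/0.38', '0.1/0.33', '0.1/0.28', '0.1/0.41', '1.9/0.24', '--', '0.1/0.61', '0.1/0.45', '0.1/0.43', '--', '0.4/0.22']
0.55 ['0.1/0.43', '0.1/0.33', '0.1/0.34', '0.1/0.29', '0.1/0.24', '0.2/0.20', '0.1/0.33', '2.1/0.31', '2.7/0.21', '0.1/0.53', '0.1/0.36', '0.1/0.35', '--', '--']
0.6 ['0.1/0.34', '0.1/0.24', '0.1/0.26', '0.2/0.21', '--', '--', '0.2/0.24', '2.3/0.40', '2.8/0.32', '0.1/0.45', '0.1/0.28', '0.1/0.27', '--', '--']
0.85 ['--', '2.9/0.22', '2.9/0.20', '2.9/0.26', '3.0/0.33', '3.0/0.41', '2.8/0.25', '--', '--', '--', '2.8/0.18', '2.8/0.20', '2.8/0.59', '2.8/0.49']
0.95 ['3.0/0.37', '3.0/0.41', '3.0/0.39', '3.0/0.47', '3.0/0.55', '3.0/0.65', '3.0/0.47', '--', '--', '--', '3.0/0.37', '3.0/0.39', '2.9/0.82', '2.9/0.69']
1.05 ['3.0/0.61', '3.0/0.61', '3.0/0.59', '3.0/0.68', '3.0/0.79', '3.0/0.92', '3.0/0.71', '--', '--', '2.9/0.36', '3.0/0.57', '3.0/0.59', '2.9/1.06', '2.9/0.91']
```

```bash
cat > grasp.py <<'E'
from h import *
import rig
tip=np.array([689.7,47.]);yaw=np.load("g.npy")[3];u=np.array([np.cos(yaw),np.sin(yaw),0])
M=tool(yaw,.55,np.pi);q=quat(M)
g=np.r_[tip,98.5]-u*(65+51); t=g+7.5*M[:,2]
rig.movep(T(t-55*M[:,2],M),q);rig.move_straight(T(t,M),q,vel=100)
print("f",rig.get_contact_force());rig.set_gripper(0,40)
print("w",rig.get_width(),rig.get_gripper_force(),rig.get_contact_force())
if rig.get_width()<.8: print("missed");raise SystemExit
rig.move_straight(T(t+[0,0,6],M),vel=60)
rig.move_straight(T(t-u*118+[0,0,9],M),vel=120)
rig.move_straight(T(t-u*120+[0,0,60],M),vel=150)
print("w",rig.get_width(),rig.get_gripper_force(),rig.get_contact_force(),rig.get_time_s())
for l in(.5,.55,.6):
  M=tool(yaw,l,np.pi)
  for P in([430,-60],[430,-90],[430,0],[450,-90]):
    r=[rig.solve_ik(T(P+[z],M),quat(M)) for z in(60,35,9)];print(l,P,["--" if s is None else np.round(s,1).tolist() for s in r])
wristcam(rig,"w5")
E
python3 grasp.py
```

```text
f [-0.13425161 -0.32594712  0.64190547]
w 7.274955752626577 38.895140594213444 [-0.2339717  -0.61830759  0.84707743]
w 7.151747552810643 38.87887728418718 [-0.14704088  0.53799759 -0.83649668] 27.225
0.5 [430, -60] [[-0.6, 0.3, 2.2, 1.0, 0.3, 0.1], [-0.6, 0.4, 2.2, 1.5, 0.2, -0.3], [-0.6, 0.5, 2.3, 1.9, 0.2, -0.8]]
0.5 [430, -90] [[-0.6, 0.3, 2.2, 1.0, 0.3, 0.1], [-0.6, 0.4, 2.2, 1.4, 0.3, -0.3], [-0.6, 0.5, 2.3, 1.8, 0.3, -0.7]]
0.5 [430, 0] ['--', '--', [-0.4, 0.5, 2.3, 2.3, 0.2, -1.0]]
0.5 [450, -90] [[-0.6, 0.4, 2.1, 0.9, 0.3, 0.2], [-0.6, 0.4, 2.2, 1.2, 0.3, -0.1], [-0.6, 0.5, 2.2, 1.6, 0.2, -0.5]]
0.55 [430, -60] [[-0.6, 0.4, 2.3, 1.4, 0.3, -0.3], [-0.6, 0.4, 2.3, 1.8, 0.3, -0.7], [-0.6, 0.5, 2.3, 2.2, 0.3, -1.1]]
0.55 [430, -90] [[-0.7, 0.4, 2.2, 1.3, 0.3, -0.3], [-0.7, 0.4, 2.3, 1.7, 0.3, -0.6], [-0.7, 0.5, 2.3, 2.0, 0.3, -1.0]]
0.55 [430, 0] ['--', [-0.4, 0.4, 2.3, 2.2, 0.2, -0.9], [-0.4, 0.5, 2.3, 2.5, 0.3, -1.3]]
0.55 [450, -90] [[-0.6, 0.4, 2.2, 1.2, 0.3, -0.1], [-0.6, 0.4, 2.2, 1.6, 0.3, -0.5], [-0.6, 0.5, 2.2, 1.9, 0.3, -0.9]]
0.6 [430, -60] [[-0.6, 0.4, 2.3, 1.7, 0.3, -0.6], [-0.6, 0.5, 2.3, 2.1, 0.3, -1.0], [-0.6, 0.6, 2.4, 2.4, 0.4, -1.3]]
0.6 [430, -90] [[-0.7, 0.4, 2.3, 1.6, 0.3, -0.6], [-0.7, 0.5, 2.3, 1.9, 0.4, -0.9], [-0.7, 0.6, 2.3, 2.2, 0.4, -1.2]]
0.6 [430, 0] [[-0.4, 0.4, 2.3, 2.1, 0.2, -0.8], [-0.4, 0.5, 2.3, 2.5, 0.3, -1.2], [-0.4, 0.6, 2.4, 2.7, 0.4, -1.4]]
0.6 [450, -90] [[-0.6, 0.4, 2.2, 1.5, 0.3, -0.5], [-0.6, 0.5, 2.3, 1.9, 0.3, -0.8], [-0.6, 0.6, 2.3, 2.1, 0.4, -1.1]]
```

```bash
python3 - <<'E'
from h import *
import rig
yaw=np.load("g.npy")[3];M=tool(yaw,.55,np.pi);q=quat(M)
rig.movep(T([430,-90,60],M),q);rig.move_straight(T([430,-90,14],M),q,vel=120)
f0=np.array(rig.get_contact_force())
for z in(12,10,8.5):
    rig.move_straight(T([430,-90,z],M),vel=60);f=np.array(rig.get_contact_force())-f0
    if f[2]>3:break
print(z,f,rig.get_width())
rig.set_gripper(25);rig.hold(.2);rig.move_straight(T(np.array([430,-90,z])-70*M[:,2],M),vel=200)
rig.set_gripper(0,30)
m=np.load("mach.npy");Mm=tool(m[2],.55,np.pi);mu=np.array([np.cos(m[2]),np.sin(m[2]),0]);O=np.r_[m[:2],0]
rig.movep(T(O-100*mu+[0,0,200],Mm),quat(Mm))
wristcam(rig,"w6");print(rig.get_time_s(),np.round(rig.get_joint_positions(),2))
c=rig.capture("scene");np.savez("s1.npz",**c)
a=load("w6")["color"][:,:,::-1];b=c["color"][190:390,180:420,::-1]
cv2.imwrite("pics/both.png",np.hstack([cv2.resize(a,(400,300)),cv2.resize(b,(360,300))]))
E
```

```text
8.5 [ 0.20017141 -0.333102    0.30846904] 7.5566397396696345
33.4917 [-0.13  0.24  1.74  0.07  0.62  1.45]
```

View pics/both.png

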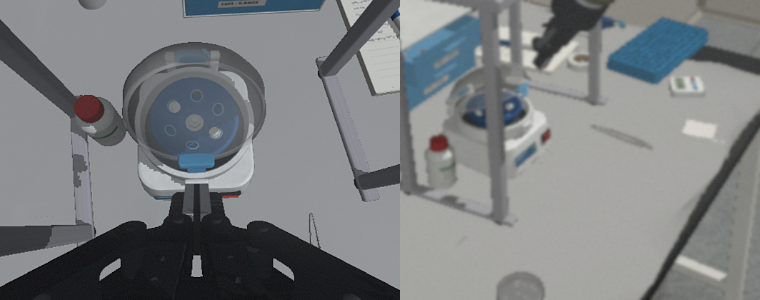

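The tweezers lie flat on the bench, at scene crop (620,135), well clear. The lid is still ajar with its tab at left crop (197,160). Next I'll check the tab model against this view and check reach for the press.

```bash
cat > mm.py <<'E'
from h import *
m=np.load("mach.npy");my=m[2];mu=np.array([np.cos(my),np.sin(my),0]);mv=np.array([-mu[1],mu[0],0]);O=np.r_[m[:2],0]
def W(X): return O+X[0]*mu+X[1]*mv+np.array([0,0,X[2]])
def lid(th,X):
    d=np.array(X)-[78,0,89.5];c,s=np.cos(th),np.sin(th)
    return np.array([78+c*d[0]+s*d[2],d[1],89.5-s*d[0]+c*d[2]])
E
python3 - <<'E'
from mm import *
import rig
c=load("w6");im=c["color"].astype(int);r,g,b=im[...,0],im[...,1],im[...,2]
k=((b-r>70)&(g-r>25)&(b>130)).astype(np.uint8);k[:200]=0;k[260:]=0;k[:,:240]=0;k[:,320:]=0
n,l,st,ce=cv2.connectedComponentsWithStats(k);print(st[1:],ce[1:].round(1))
for th in(.33,.357,.38):
    print(th,[proj(c,W(lid(th,X)))[0].round(1).tolist() for X in([-80.5,0,88],[-80.5,0,95],[-67.5,0,95],[-74,15,95],[-74,-15,95],[-74,20,95],[-74,-20,95])])
print("rim/catch/rocker",proj(c,[W([-83,-40,35]),W([-69,0,80])]).round(1))
for L in(.6,.64,.67):
    M=tool(my,L,np.pi);r=[]
    for th in(.45,.357,.2,.06,0,-.02):
        s=rig.solve_ik(T(W(lid(th,[-78,0,95]))+11*M[:,0],M),quat(M));r.append("--" if s is None else "%.2f/%.2f"%(s[3],s[4]))
    print(L,r)
E
```

```text
[[251 215  49  26 994]] [[274.9 226. ]]
0.33 [[275.5, 237.0], [275.5, 231.1], [275.5, 212.8], [250.6, 221.8], [300.4, 221.8], [242.3, 221.8], [308.7, 221.8]]
0.357 [[275.5, 233.4], [275.5, 227.0], [275.5, 208.9], [250.2, 217.8], [300.8, 217.8], [241.8, 217.8], [309.2, 217.8]]
0.38 [[275.5, 230.1], [275.5, 223.4], [275.5, 205.4], [249.9, 214.2], [301.1, 214.2], [241.3, 214.2], [309.7, 214.2]]
rim/catch/rocker [[321.2 271.5]
 [275.5 247.3]]
0.6 ['0.08/0.49', '0.09/0.45', '0.11/0.37', '0.13/0.31', '0.14/0.28', '0.15/0.27']
0.64 ['0.10/0.43', '0.11/0.38', '0.14/0.31', '0.18/0.24', '0.20/0.21', '0.21/0.20']
0.67 ['0.12/0.38', '0.13/0.33', '0.17/0.26', '0.24/0.19', '--', '--']
```

```bash
cat > lidpress.py <<'E'
from mm import *
import rig
M=tool(my,.64,np.pi);q=quat(M);A=lambda th:T(W(lid(th,[-78,0,95]))+11*M[:,0],M)
rig.movep(A(.5),q);f0=np.array(rig.get_contact_force())
for th in(.4,.3,.2,.1): rig.move_straight(A(th),q,vel=120);print(th,(np.array(rig.get_contact_force())-f0).round(1))
th=.085;log=[]
while th>-.03:
    rig.move_straight(A(th),q,vel=40);f=np.array(rig.get_contact_force())-f0;log.append((round(th,3),*f.round(1)))
    if np.linalg.norm(f)>20 or (th<.015 and f[2]>14): break
    th-=.0055
for l in log: print(*l)
rig.move_straight(A(.2),q,vel=120);print((np.array(rig.get_contact_force())-f0).round(1))
p=W([-150,0,170]);rig.move_straight(T(p,M),q,vel=200)
wristcam(rig,"w7");print(rig.get_time_s())
E
python3 lidpress.py
```

```text
0.4 [ 0.3 -0.8 -0.2]
0.3 [ 1.  -1.8  0.3]
0.2 [ 0.  -1.5  0.2]
0.1 [-1.2 -0.6 -0.3]
0.085 -0.8 -0.9 0.4
0.08 -0.8 -1.9 0.9
0.074 0.7 -0.7 1.0
0.068 1.5 -0.2 0.4
0.063 -0.5 -1.1 1.0
0.057 0.4 -1.0 0.2
0.052 -0.8 -1.5 2.1
0.046 -2.5 -0.9 5.2
0.041 -2.9 -1.5 4.5
0.035 -5.7 -2.4 8.8
0.03 0.2 -1.1 0.1
0.025 0.0 -0.9 -0.1
0.019 -0.6 -1.1 -0.0
0.014 0.2 -1.2 0.2
0.008 -0.2 -2.2 -0.1
0.003 -2.3 -1.1 4.5
-0.003 -5.5 -0.2 10.9
-0.008 -10.0 -0.9 16.2
[ 0.3 -0.9 -0.6]
40.6
```

View pics/w7.png

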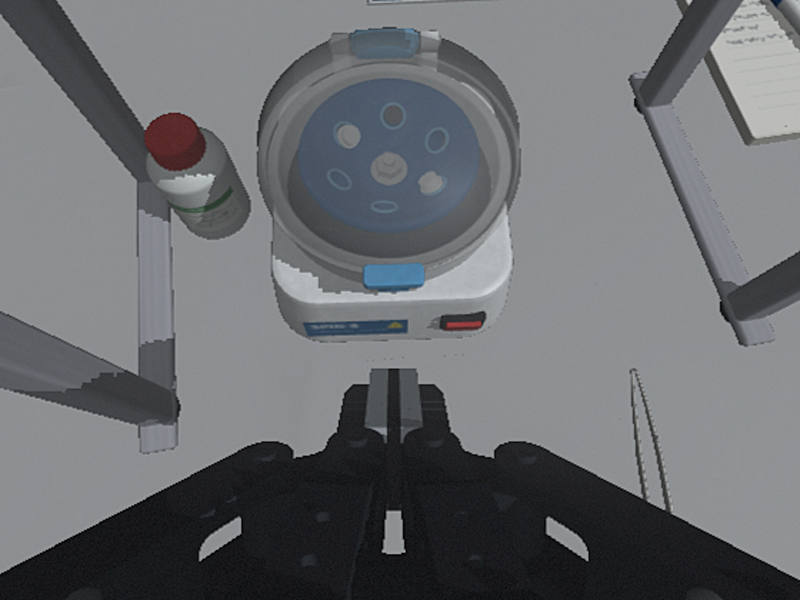

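The lid shows shut, with the tab at (394,275) seated on the catch. The snap came at about 9 N and the press peaked near 19 N. Now the switch.

```bash
cat > sw.py <<'E'
from mm import *
import rig
M=tool(my,.45,np.pi);q=quat(M);B=lambda a:T(W([-84+a,-40,39])-11*M[:,0],M)
up=np.array([0,0,50.])
rig.movep((np.array(B(-30))+up).tolist(),q);rig.move_straight(B(-25),q,vel=150);rig.move_straight(B(-6),q,vel=80)
f0=np.array(rig.get_contact_force());a=-6;pk=0
while a<5:
    a+=.6;rig.move_straight(B(a),q,vel=40);f=np.array(rig.get_contact_force())-f0;n=-f@mu;print(round(a,1),f.round(1))
    pk=max(pk,n)
    if n>12 : break
rig.move_straight(B(-25),q,vel=150);rig.move_straight((np.array(B(-70))+2*up).tolist(),q,vel=200)
c=wristcam(rig,"w8");print(rig.get_time_s())
x,y=proj(c,W([-82,-40,35]))[0].astype(int);x7,y7=proj(load("w7"),W([-82,-40,35]))[0].astype(int)
cr=lambda im,x,y:cv2.resize(im[max(y-30,0):y+30,x-40:x+40,::-1],(400,300),interpolation=cv2.INTER_CUBIC)
cv2.imwrite("pics/sw.png",np.hstack([cr(load("w7")["color"],x7,y7),cr(c["color"],x,y)]))
E
python3 sw.py
```

```text
-5.4 [ 0.9 -0.9 -0.8]
-4.8 [ 0.6 -1.9  0. ]
-4.2 [ 0.7 -1.4 -0.1]
-3.6 [ 0.5 -1.4 -0. ]
-3.0 [ 1.2 -1.  -0.6]
-2.4 [ 0.6 -0.5 -0.7]
-1.8 [ 0.5 -1.2 -0.6]
-1.2 [ 0.5 -0.3 -0.5]
-0.6 [-0.3 -1.6  0.6]
-0.0 [-1.9 -0.8  3.1]
0.6 [-2.2 -0.5  4.5]
1.2 [-5.9 -0.8  6.1]
1.8 [-9.4 -1.1  9.5]
2.4 [-12.5  -1.9  11.9]
46.5333
```

View pics/sw.png

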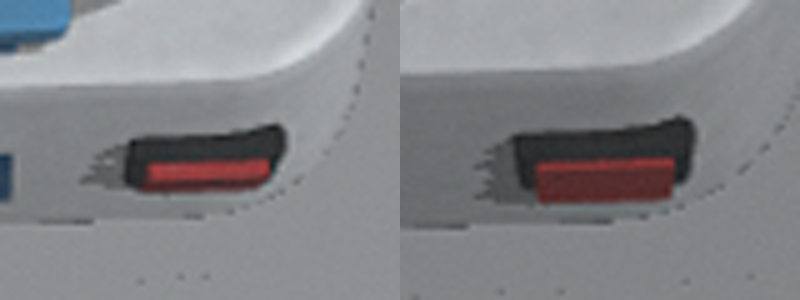

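The result is unclear, and no snap showed in the forces. I'll compare the visible rocker bands with on/off model projections.

```bash
python3 - <<'E'
from mm import *
for n in("w7","w8"):
    c=load(n);x,y=proj(c,W([-82,-40,35]))[0].astype(int)
    f=lambda X:((proj(c,W(X))[0]-[x-40,y-30])*5).round(0).tolist()
    for s,(xu,xl) in (("off",(-84.5,-81.5)),("on",(-81.5,-84.5))):
        print(n,s,"topback",f([-79,-40,41.2]),"topedge",f([xu,-40,41.2]),"low",f([xl,-40,28.8]),"mid",f([-82.5,-40,35]))
    im=c["color"].astype(int)[y-4:y+16,x-8:x+9:4,0];print(im.mean(1).round())
E
```

```text
w7 off topback [205.0, 124.0] topedge [207.0, 156.0] low [197.0, 162.0] mid [202.0, 156.0]
w7 on topback [205.0, 124.0] topedge [206.0, 139.0] low [198.0, 179.0] mid [202.0, 156.0]
[117.  57.  47.  52.  50.  48.  98. 155. 150. 135.  75.  81. 106. 130.
 128. 125. 128. 129. 144. 142.]
w8 off topback [203.0, 118.0] topedge [203.0, 155.0] low [203.0, 160.0] mid [203.0, 154.0]
w8 on topback [203.0, 118.0] topedge [203.0, 135.0] low [203.0, 179.0] mid [203.0, 154.0]
[ 54.  45.  49.  49.  42.  58. 111. 124.  85.  85.  86.  87.  86.  88.
  95. 110. 108. 100. 109. 133.]
```

The model predicts a thick bright top and thin face for off (w7 matches), and a thin top and tall face for on (w8 matches). The rocker is on, so I hand in.

```bash
python3 - <<'E'
import rig
rig.hold(.3);print(rig.get_contact_force(),rig.get_time_s());print(rig.sign_off())
E
```

```text
[-0.25478149 -0.80284232  0.57282948] 46.8333
the job is handed in; nothing more can be done
None
```

The job is handed in at 46.8 s: the tweezers lie flat on the bench clear of the machine, the lid snapped shut and stayed shut in the later picture (press peaked at about 19 N), and the rocker reads as on in the last picture; I felt no snap when pressing it.

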